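Lay the straightedge along the minibar door's edge

ROBOT

A 7-joint arm with a two-finger parallel gripper is mounted at the origin on the work surface. World frame = base frame: x ahead of the robot, y to its left, z up, the work surface at z = 0. Lengths are in m, angles in rad, forces in N, time in s.
With the tool pointing down it reaches from about 0.4 to 0.875 m from the base axis. Payload 19.3 kg.
Tool frame: the origin (TCP) lies on the centre line of the jaws, within the pads' length; the fingertips stand 11 mm ahead of it and the grasp point (between the pads) lies 8 mm behind it; y points along the fingers, x is the direction in which the jaws open and shut, and the axes are right-handed (so a half turn about y gives the same grasp; the last joint's range is limited). The gripper opens to 85 mm and grips with 20 to 120 N. Pads are 22 mm wide; open, the fingers measure 114 mm over their backs; the gripper's body (76 mm by 85 mm) begins 54 mm behind the grasp point. The pads swing forward as they close: fully open they stand 13 mm farther back than shut.
Start: joints at [1.196, 0.521, -0.036, 1.599, 0.021, 1.021, -0.113], TCP at [0.188, -0.596, 0.242] pointing down, gripper open.
Joint ranges: [-2.91, 2.91], [-0.3, 2.13], [-1.5, 1.42], [0.17, 2.43], [-1.26, 4.41], [0.16, 1.93], [-2.52, 2.52]. Speed limits (rad/s): [1.89, 1.89, 2.39, 2.39, 3.01, 3.01, 3.01].

INTERFACE

Orientations are given as [roll, pitch, yaw] about the fixed x, y, z axes, in that order (R = Rz(yaw) Ry(pitch) Rx(roll)).
In Python, from workcell import monitor, cams, bot gives the robot as it stands.
- The arm moves only by the tool send_rows, never from a script. Its argument "series" is text: rows parted by semicolons, each of 7 numbers parted by spaces: the turn, a rotation vector about the tool's x, y, z in rad, then the shift along the tool's x, y, z in mm, then the opening, from 0 (shut) to 1 (fully open). In form: ax ay az tx ty tz claw; .... A call has 1 to 20 rows; each row is the pose to reach, as a shift and turn from the pose commanded when the call began, along the tool's axes at that moment; what a row does not reach only later rows make up. A row lasts 1/12 s, in which the tool goes at most 41.7 mm and 7.16 degrees, less where a joint would pass 70% of its speed; a pose out of reach is approached as far as the arm can. A call with a gripper value outside its range is refused whole. The fingers move at their own pace and stop on an object; "force" is the grip in N (left out, the last holds). Time passes only in rows, so rows that repeat a pose let the fingers close. It gives the time, the measured TCP pose, the force and the opening at its end, in the units of the state.
- monitor.observe(): the state, without advancing time (a new reading comes with each control period).
- cams.grab_frame(name): name is "side" or "top"; returns the picture (400x640x3 uint8, red, green, blue); there is no depth.
- cams.get_calibration(name): a dict with "mtx" (3x3 intrinsics, pixels), "origin" and "attitude" of the camera in the world. Camera axes: x right, y down, z forward; pixel columns grow to the right and rows downward; lengths in m; the calibration is good to about 2 mm. A picture is of the moment at which its call begins. get_calibration takes no time and is no camera call.
- bot.job_done(): hands the job in, once; it reports no verdict.
The state is a dict: "clock": time; "qpos": joint angles; "qd": joint speeds; "joint_efforts": joint torques, N m; "position": TCP position; "tool_rot": TCP orientation; "force": force on the tool from outside, world axes, zero at the start; "moment": the same for the moment, N m; "grip_width": finger opening in m.
Only numpy, scipy, OpenCV 4.12 (cv2) and the standard library are available. Lean on these libraries where they do the work, as an engineer would, in place of code of your own. Each camera call takes 0.05 s, during which the arm holds its last target.

TASK

The trolley's sliding door has been sticking, so its smoked-acrylic panel has been taken out and clamped flat on the shelf to be checked for bowing. Lay the metal straightedge flat on the shelf, handle up, with one long side flush along the whole of its length against the panel's free long edge (the one facing the robot, opposite the clamps) and neither end sticking out past the panel's corners; then let go of it. Leave everything else where it is.

Things in the scene. Friction and masses are not known exactly. Their poses are not given: they have to be found in the camera images.
- straightedge: Loose straightedge, 0.5 to 0.75 kg, lying flat: a flat aluminium bar 240 mm long (its x axis), 40 mm wide (y), 10 mm thick, with a black rib handle on the middle of its top, 70 mm long (x), 14 mm wide (y), from 10 to 52 mm above the bar's underside. Origin: centre of the underside; z up. The same either way round: both long sides are straight and either may be used.
- bar_end_a (a point): Middle of the straightedge's +x end, at its underside: 120 mm from its origin, 20 mm from either long side. Axes as the straightedge's.
- bar_end_b (a point): Middle of the straightedge's -x end, at its underside: 120 mm from its origin, 20 mm from either long side. Axes as the straightedge's.
- door_panel: Smoked-acrylic door panel, a dark slab 180 mm (x) by 320 mm (y) by 10 mm thick, lying flat on the shelf and held fast (it does not move). Origin: centre of the underside; z up. Its free long edge is the straight upright face at x = -90 mm, running along y; it faces the robot, within about 0.3 rad. A grey glide strip and two dark clamps (up to 55 mm above the shelf) are along the far long edge, all of them at x over +40 mm.
- door_edge (a point): Middle of the panel's free long edge, at shelf height. Axes as the panel's: x points into the panel, y runs along the edge, which reaches 160 mm to either side.
- card_holder: Clear acrylic card holder, base 85 x 85 mm, 67 mm high, standing on the panel with its centre about 105 to 140 mm in from the free edge. Origin: centre of the underside. Leave it.
- can_a: Sealed red tin snack can, 66 mm across, 88 mm high, standing. Origin: centre of the underside. Leave it.
- can_b: Another can of the same kind. Leave it.
- ice_bucket: Stainless ice bucket, 156 mm across the rim, 135 mm high, a loop handle on either side (+y and -y, 204 mm over them). Origin: centre of the underside. Leave it.
- tongs: Chrome ice tongs lying flat, 200 mm long (x), 58 mm wide, 14 mm high. Origin: their middle, at shelf height. Leave them.
- screwdriver: Screwdriver with a black handle, 140 mm long along its x, under 35 mm high, lying between the straightedge and the panel, pointing about away from the robot. Leave it.
- screw_dish: Small round steel dish with screws in it, 72 mm across, 22 mm high. Origin: centre of the underside. Leave it.
There are look-alikes about, which are no part of the job. What is meant by the straightedge is not pink, and is the larger of those in its own colour.

How it is judged:
By the outcome, as a careful person would: the job done as asked, in the order asked, and still so for the second after the job is handed in, with the robot touching nothing.
It also fails if it takes over 61 s, if anything falls off the work surface, if the arm or the gripper's body presses on something with over 40 N, if the wrist force passes 120 N, or if a joint passes its speed limit or range.

## Working session

There is one attempt and no reset: what is moved stays moved. The work goes in short steps, Python scripts to look and compute and a tool call to move; the robot and the scene stay as the last step left them, time stands still between calls to the robot, and variables do not carry over. Pictures are saved under pics/ and viewed, and the job is handed in when it is done.

Besides the shell and the picture viewer there is one more tool, called after "Request:" as name(argument=value, ...) on one line, values as JSON. send_rows: Moves the arm, as the interface text tells. Its arguments: {"type":"object","properties":{"series":{"type":"string"},"force":{"type":"number"}},"required":["series"]}

```bash
mkdir -p pics; ls; python3 - <<'E'
from workcell import monitor,cams,bot
import cv2
for n in("side","top"):
    im=cams.grab_frame(n); cv2.imwrite(f"pics/{n}0.png",im[:,:,::-1]); print(n,cams.get_calibration(n))
print(monitor.observe())
E
```

```text
pics
side {'mtx': array([[458.04045595,   0.        , 319.2167194 ],
       [  0.        , 458.04045595, 200.41886559],
       [  0.        ,   0.        ,   1.        ]]), 'origin': array([0.21709268, 1.03499804, 1.01847575]), 'attitude': array([-2.32492468,  0.01281799, -2.89847813])}
top {'mtx': array([[381.51153667,   0.        , 322.10260967],
       [  0.        , 381.51153667, 200.37511316],
       [  0.        ,   0.        ,   1.        ]]), 'origin': array([0.39339807, 0.03928124, 1.38385951]), 'attitude': array([-3.08026729, -0.01567819, -1.55646512])}
{'clock': 0.1, 'qpos': array([ 1.19582043,  0.52197266, -0.03629994,  1.59994035,  0.02117641,
        1.02106364, -0.11282812]), 'qd': array([ 0.00192998, -0.00025227,  0.00101155, -0.00142819,  0.00014093,
       -0.00067981, -0.00020345]), 'joint_efforts': array([ 5.92829398e-03, -9.28489780e+01,  1.98518112e+00, -3.70534337e+01,
        1.82453881e-02,  5.25400348e-03,  9.55581709e-05]), 'position': array([ 0.187427  , -0.59594408,  0.24177601]), 'tool_rot': array([-1.57085819e+00,  9.98043439e-04, -1.26609593e+00]), 'force': array([-0.0792261 ,  0.13768415,  0.73074496]), 'moment': array([-0.00670373, -0.0106462 , -0.00863339]), 'grip_width': 0.08554355737838917}
```

View pics/top0.png

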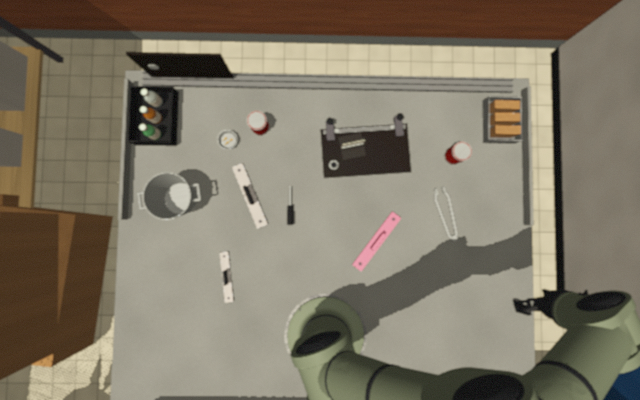

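View pics/side0.png

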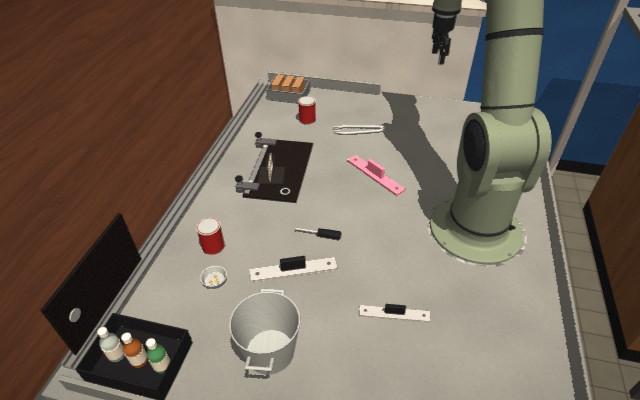

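```bash
cat > h.py <<'E'
import numpy as np,cv2
from scipy.spatial.transform import Rotation as Ro
from workcell import monitor,cams,bot
def ray(n,px,z):
    c=cams.get_calibration(n);R=Ro.from_euler('xyz',c['attitude']).as_matrix()
    p=np.atleast_2d(np.asarray(px,float));d=np.c_[p,np.ones(len(p))]@np.linalg.inv(c['mtx']).T@R.T
    o=c['origin'];return o+d*((z-o[2])/d[:,2])[:,None]
def proj(n,P):
    c=cams.get_calibration(n);R=Ro.from_euler('xyz',c['attitude']).as_matrix()
    q=(np.atleast_2d(P)-c['origin'])@R@c['mtx'].T;return q[:,:2]/q[:,2:]
def crop(n,im,x,y,w,h,s,name):
    cv2.imwrite(f"pics/{name}.png",cv2.resize(im[y:y+h,x:x+w,::-1],None,fx=s,fy=s,interpolation=cv2.INTER_NEAREST))
E
python3 - <<'E'
from h import *
T=cv2.imread('pics/top0.png')[:,:,::-1];S=cv2.imread('pics/side0.png')[:,:,::-1]
crop('t',T,220,110,200,130,4,'tc0');crop('s',S,180,130,190,160,4,'sc0')
g=T.astype(int)
print(T[180,245],T[200,220],T[165,380],T[160,330])
E
```

```text
[221 211 195] [165 162 148] [50 43 40] [93 89 79]
```

View pics/tc0.png

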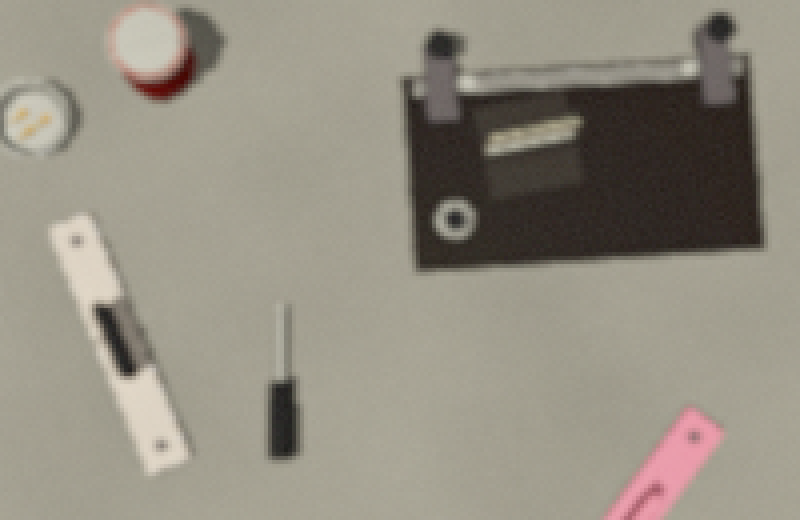

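View pics/sc0.png

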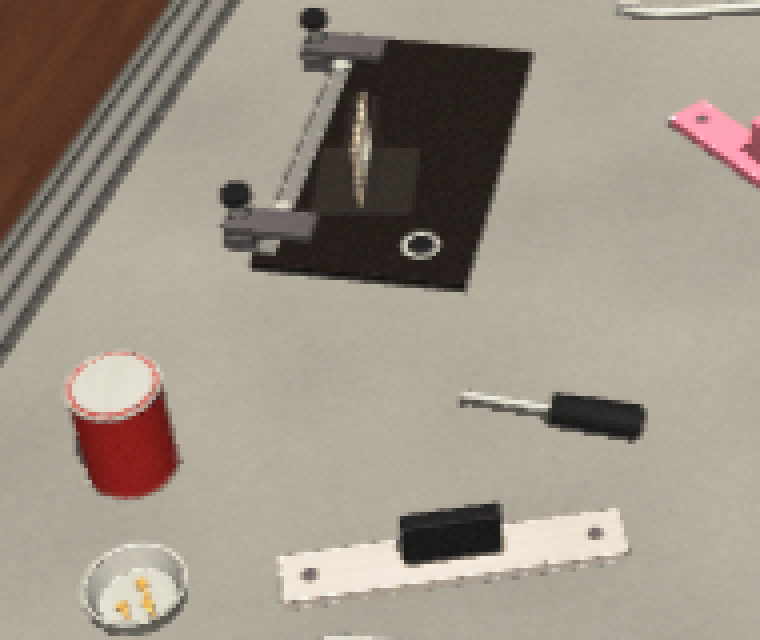

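```bash
cat >> h.py <<'E'
def quad(im,box,thr,dark,s=4):
    x,y,w,h=box
    g=cv2.cvtColor(np.ascontiguousarray(im[y:y+h,x:x+w]),cv2.COLOR_RGB2GRAY)
    g=cv2.resize(g,None,fx=s,fy=s,interpolation=cv2.INTER_CUBIC)
    m=((g<thr) if dark else (g>thr)).astype(np.uint8)
    c=max(cv2.findContours(m,0,1)[0],key=cv2.contourArea)
    r=cv2.minAreaRect(c); hull=cv2.convexHull(c)
    return r,((c[:,0]+.5)/s-.5+[x,y]),((cv2.boxPoints(r)+.5)/s-.5+[x,y])
E
python3 - <<'E'
from h import *
T=cv2.imread('pics/top0.png')[:,:,::-1];S=cv2.imread('pics/side0.png')[:,:,::-1]
np.set_printoptions(precision=4,suppress=True)
r,c,b=quad(T,(225,155,50,80),193,False);print('bar top',b.tolist());w=ray('top',b,.01);print(w[:,:2],w.mean(0),np.linalg.norm(np.diff(w,axis=0),axis=1))
r,c,b=quad(T,(315,115,105,70),100,True);print('panel',b.tolist());w=ray('top',b,.01);print(w[:,:2],w.mean(0),np.linalg.norm(np.diff(w,axis=0),axis=1))
# free edge by line fit: contour bottom points
e=[]
for col in range(330,408,2):
    p=c[np.abs(c[:,0]-col)<.6]; e.append(p[p[:,1].argmax()])
e=np.array(e);w=ray('top',e,.01)
k=np.polyfit(w[:,1],w[:,0],1);print('top edge x=k y+c',k, 'resid',np.std(w[:,0]-np.polyval(k,w[:,1])))
# side view panel
g=cv2.cvtColor(np.ascontiguousarray(S),cv2.COLOR_RGB2GRAY)
r,c,b=quad(S,(230,130,90,80),85,True)
e=[]
for row in np.arange(148,195,2):
    p=c[np.abs(c[:,1]-row)<.6]; e.append(p[p[:,0].argmax()])
e=np.array(e);
for z in(0,.01):
  w=ray('side',e,z);k=np.polyfit(w[:,1],w[:,0],1);print('side edge',z,k,np.std(w[:,0]-np.polyval(k,w[:,1])))
print('side corners',ray('side',[[180+530/4,130+52/4],[180+468/4,130+287/4]],.01))
print('top corners',ray('top',[[324.3,177],[410.8,171.3]],.01))
# side bar corners top surface: 
px=np.array([[278,560],[288,605],[620,510],[628,552]])/4+[180,130]
print('side bar',ray('side',px,.01),ray('side',px,.01).mean(0))
h=np.array([[400,515],[500,503],[401,515]])/4+[180,130]
print('bar handle side',ray('side',h,.052))
h=np.array([[93,306],[107,302],[124,377],[138,375]])/4+[220,110]
print('bar handle top',ray('top',h,.052))
E
```

```text
bar top [[243.5771827697754, 196.45684051513672], [253.6678123474121, 192.25984954833984], [266.86362075805664, 223.98593139648438], [256.7729911804199, 228.18292236328125]]
[[0.4879 0.3018]
 [0.5036 0.2659]
 [0.3902 0.2159]
 [0.3747 0.2516]] [0.4391 0.2588 0.01  ] [0.0391 0.1239 0.0389]
panel [[320.2296142578125, 129.19999504089355], [407.48500061035156, 123.48684501647949], [410.6428680419922, 171.7160873413086], [323.3874816894531, 177.42923736572266]]
[[ 0.7382  0.0295]
 [ 0.7653 -0.2901]
 [ 0.5875 -0.3017]
 [ 0.5614  0.0155]] [ 0.6631 -0.1367  0.01  ] [0.3207 0.1782 0.3183]
top edge x=k y+c [-0.0848  0.5633] resid 0.00043324233103542864
side edge 0 [-0.0847  0.5637] 0.0003729523471360528
side edge 0.01 [-0.0847  0.5612] 0.0003692904794345345
side corners [[ 0.5873 -0.3005  0.01  ]
 [ 0.556   0.0183  0.01  ]]
top corners [[ 0.563   0.0122  0.01  ]
 [ 0.589  -0.3023  0.01  ]]
side bar [[0.6086 0.3138 0.01  ]
 [0.5886 0.3485 0.01  ]
 [0.3875 0.2154 0.01  ]
 [0.374  0.2509 0.01  ]] [0.4897 0.2821 0.01  ]
bar handle side [[0.5249 0.2883 0.052 ]
 [0.4615 0.2624 0.052 ]
 [0.5242 0.2881 0.052 ]]
bar handle top [[0.5198 0.2958 0.052 ]
 [0.5235 0.2837 0.052 ]
 [0.4582 0.2672 0.052 ]
 [0.4601 0.2551 0.052 ]]
```

```bash
python3 - <<'E'
from h import *
np.set_printoptions(precision=4,suppress=True)
for n,box,thr in(('top',(225,155,50,80),193),('side',(235,250,110,35),195)):
    im=cv2.imread(f'pics/{n}0.png')[:,:,::-1];x,y,w,h=box;s=4
    g=cv2.cvtColor(np.ascontiguousarray(im[y:y+h,x:x+w]),cv2.COLOR_RGB2GRAY)
    g=cv2.resize(g,None,fx=s,fy=s,interpolation=cv2.INTER_CUBIC)
    m=(g>thr).astype(np.uint8)
    cs=[c for c in cv2.findContours(m,0,1)[0] if cv2.contourArea(c)>300]
    c=np.vstack(cs)[:,0]; px=(c+.5)/s-.5+[x,y]
    W=ray(n,px,.01)[:,:2]*1000
    r=cv2.minAreaRect(W.astype(np.float32));print(n,len(cs),r);print(cv2.boxPoints(r))
# others
for nm,p,z in(('screwdriver tip',(290.5,186),.01),('sd handle end',(291,224),.02),('can_a',(257,120),.088),('dish',(229,139),.01),('bucket',(167,196),.135),('holder',(353,145),.05)):
    print(nm,ray('top',[p],z)[0])
E
```

```text
top 2 ((492.2807312011719, 282.3172607421875), (240.3236846923828, 39.11957550048828), 23.82180404663086)
[[374.4559 251.6781]
 [390.256  215.8913]
 [610.1056 312.9565]
 [594.3054 348.7433]]
side 1 ((493.3099670410156, 279.6983337402344), (241.99609375, 42.6259651184082), 23.656450271606445)
[[373.9278 250.6697]
 [391.0315 211.6257]
 [612.6921 308.727 ]
 [595.5884 347.771 ]]
screwdriver tip [0.5283 0.1338 0.01  ]
sd handle end [0.3914 0.1287 0.02  ]
can_a [0.7467 0.2479 0.088 ]
dish [0.6961 0.3601 0.01  ]
bucket [0.4769 0.5269 0.135 ]
holder [ 0.6736 -0.087   0.05  ]
```

Request:
send_rows(series="0 0 0 -20 0 40 1;0 0 0 -35 0 70 1;0 0 0 -50 0 105 1;0 0 0 -70 0 140 1;0 0 0 -85 0 175 1;0 0 0 -105 0 210 1;0 0 0 -120 0 245 1;0 0 0 -140 0 280 1;0 0 0 -155 0 315 1;0 0 0 -175 0 350 1;0 0 0 -190 0 385 1;0 0 0 -210 0 420 1;0 0 0 -225 0 455 1;0 0 0 -245 0 490 1;0 0 0 -275 0 510 1;0 0 0 -310 0 515 1;0 0 0 -350 0 520 1;0 0 0 -390 0 525 1;0 0 0 -430 0 530 1;0 0 0 -470 0 535 1")

```text
clock: 1.77
position: [0.556, 0.0144, 0.2421]
tool_rot: [-1.571, 0.0, -1.266]
force: [1.4, 0.5, -0.2]
grip_width: 0.0854
```

Request:
send_rows(series="0 -0.02 0 -35 0 2 1;0 -0.04 0 -75 0 5 1;0 -0.06 0 -115 0 8 1;0 -0.08 0 -155 0 10 1;0 -0.1 0 -195 0 13 1;0 -0.11 0 -235 0 16 1;0 -0.11 0 -265 10 18 1;0 -0.11 0 -274.4 35 18.2 1;0 -0.11 0 -274.4 70 18.2 1;0 -0.11 0 -274.4 105 18.2 1;0 -0.11 0 -274.4 125 18.2 1;0 -0.11 0 -274.4 130 18.2 1;0 -0.11 0 -274.4 130 18.2 1")

```text
clock: 2.85
position: [0.4912, 0.2796, 0.1112]
tool_rot: [-1.573, -0.0, -1.156]
force: [-0.6, -0.5, 0.5]
grip_width: 0.0853
```

```bash
python3 - <<'E'
from h import *
for n,b in(("side",(200,200,200,130)),("top",(180,130,150,130))):
    im=cams.grab_frame(n); cv2.imwrite(f"pics/{n}1.png",im[:,:,::-1]); crop(n,im,*b,4,n[0]+'c1')
o=monitor.observe();print(o['position'],o['tool_rot'],o['qpos'])
E
```

```text
[0.49240121 0.28023308 0.11345512] [-1.56964281e+00  2.41052222e-04 -1.15621365e+00] [-0.43857423  0.60785242 -0.25633192  1.85295649  0.22469023  0.70762395
 -1.97849631]
```

View pics/sc1.png

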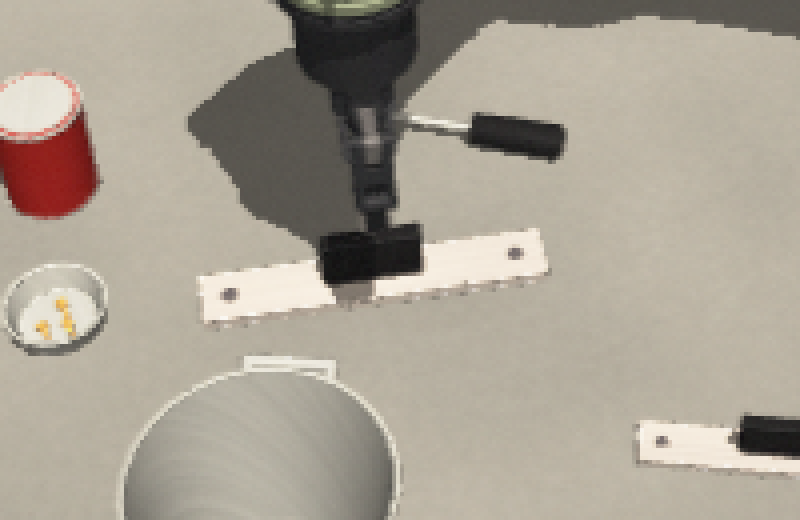

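View pics/top1.png

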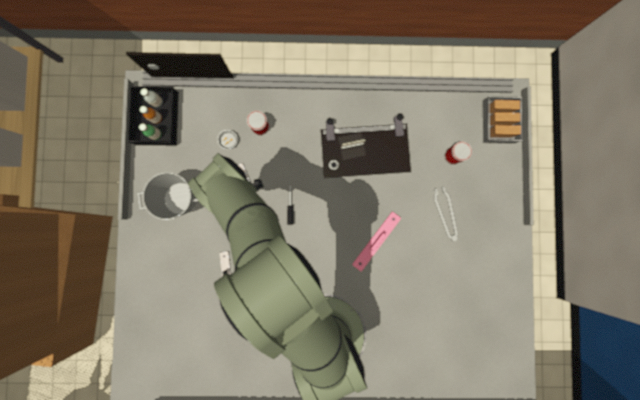

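Request:
send_rows(series="0 0 0 0 15 0 1;0 0 0 0 35 0 1;0 0 0 0 55 0 1;0 0 0 0 70 0 1;0 0 0 0 78 0 1;0 0 0 0 82 0 1;0 0 0 0 82 0 1")

```text
clock: 3.53
position: [0.4923, 0.2801, 0.0308]
tool_rot: [-1.57, 0.0, -1.156]
force: [-0.5, -0.5, 0.6]
grip_width: 0.0854
```

```bash
python3 - <<'E'
from h import *
for n,b in(("side",(200,200,200,130)),):
    im=cams.grab_frame(n); cv2.imwrite(f"pics/{n}2.png",im[:,:,::-1]); crop(n,im,*b,4,n[0]+'c2')
o=monitor.observe();print(o['position'],o['tool_rot'],o['force'])
E
```

```text
[0.49236101 0.28019354 0.03125226] [-1.56971099e+00  1.65283426e-04 -1.15614773e+00] [0.11709337 0.14754366 0.44543599]
```

View pics/sc2.png

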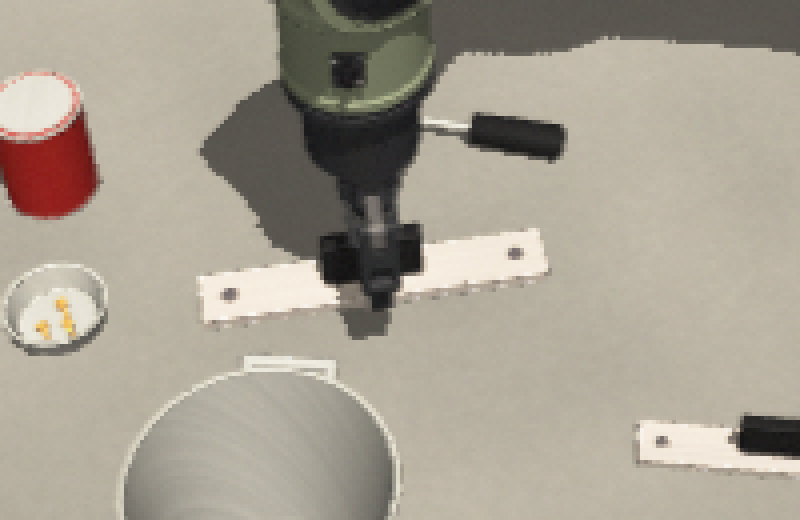

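Request:
send_rows(series="0 0 0 0 0 0 0.6;0 0 0 0 0 0 0.4;0 0 0 0 0 0 0.25;0 0 0 0 0 0 0.1;0 0 0 0 0 0 0;0 0 0 0 0 0 0;0 0 0 0 0 0 0;0 0 0 0 0 0 0;0 0 0 0 0 0 0;0 0 0 0 0 0 0", force=60)

```text
clock: 4.42
position: [0.492, 0.2798, 0.0305]
tool_rot: [-1.571, -0.0, -1.156]
force: [-0.9, -2.0, 5.8]
grip_width: 0.0135
```

Gripped (13.5 mm). Lift straight up 80 mm.

Request:
send_rows(series="0 0 0 0 -3 0 0;0 0 0 0 -8 0 0;0 0 0 0 -18 0 0;0 0 0 0 -35 0 0;0 0 0 0 -55 0 0;0 0 0 0 -75 0 0;0 0 0 0 -90 0 0;0 0 0 0 -90 0 0;0 0 0 0 -90 0 0")

```text
clock: 5.17
position: [0.4922, 0.2799, 0.121]
tool_rot: [-1.569, 0.0, -1.156]
force: [0.1, -0.0, -7.5]
grip_width: 0.0128
```

```bash
python3 - <<'E'
from h import *
for n in("side",):
    im=cams.grab_frame(n); cv2.imwrite(f"pics/{n}3.png",im[:,:,::-1])
o=monitor.observe();print(o['position'],o['tool_rot'],o['force'],o['moment'],o['grip_width'])
E
```

```text
[0.49170692 0.2796251  0.120063  ] [-1.57095947e+00 -1.30869921e-04 -1.15615897e+00] [ 0.28929554  0.18792476 -6.49550527] [0.00055565 0.02508778 0.00317742] 0.01334396539801381
```

View pics/side3.png

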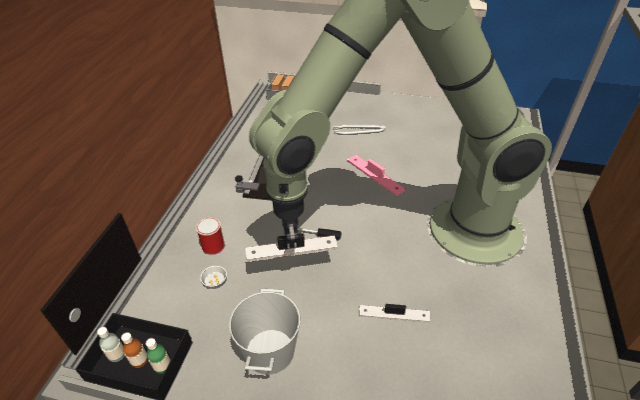

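Request:
send_rows(series="0 0 0 15 0 -5 0;0 0 0 45 0 -14 0;0 0 0 80 0 -25 0;0 -0.08 0 115 0 -36 0;0 -0.18 0 150 0 -46 0;0 -0.28 0 185 0 -57 0;0 -0.38 0 220 0 -68 0;0 -0.48 0 255 0 -79 0;0 -0.58 0 290 0 -90 0;0 -0.68 0 325 0 -100 0;0 -0.78 0 355 0 -110 0;0 -0.88 0 380 0 -117 0;0 -0.98 0 400 0 -124 0;0 -1.08 0 410.7 0 -126.9 0;0 -1.17 0 410.7 0 -126.9 0;0 -1.22 0 410.7 0 -126.9 0;0 -1.2407 0 410.7 0 -126.9 0;0 -1.2407 0 410.7 0 -126.9 0;0 -1.2407 0 410.7 0 -126.9 0")

```text
clock: 6.8
position: [0.5409, -0.1469, 0.1197]
tool_rot: [-1.57, 0.001, 0.083]
force: [0.2, -1.0, -6.1]
grip_width: 0.0128
```

```bash
python3 - <<'E'
from h import *
for n in("side","top"):
    im=cams.grab_frame(n); cv2.imwrite(f"pics/{n}4.png",im[:,:,::-1])
o=monitor.observe();print(o['position'],o['tool_rot'],o['force'],o['moment'],o['grip_width'])
E
```

```text
[ 0.54114855 -0.1468663   0.12004315] [-1.57065981e+00  3.82614791e-04  8.37292544e-02] [ 0.1046897   0.11778324 -5.69514451] [-0.0114956   0.03949746 -0.05038026] 0.012914270687698457
```

View pics/side4.png

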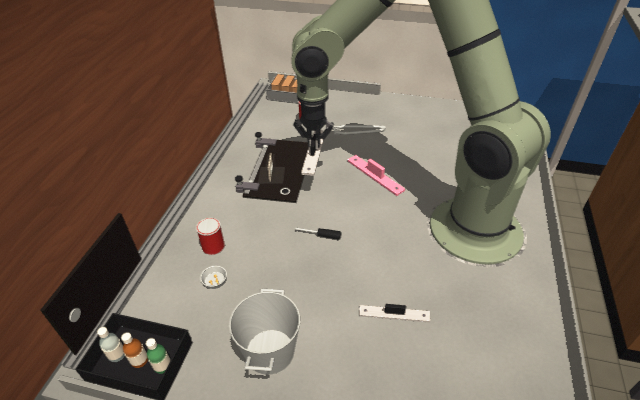

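View pics/top4.png

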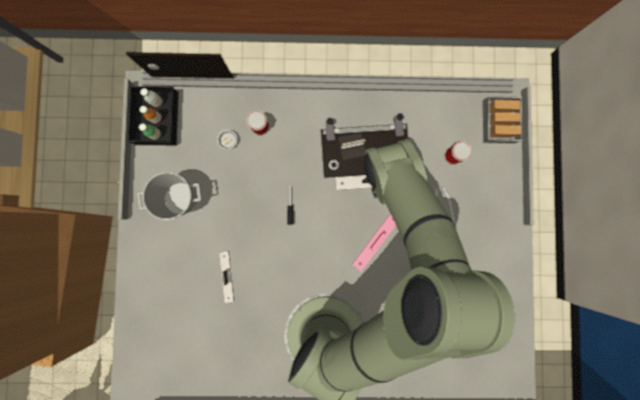

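Request:
send_rows(series="0 0 0 0 10 0 0;0 0 0 0 30 0 0;0 0 0 0 50 0 0;0 0 0 0 65 0 0;0 0 0 0 75 0 0;0 0 0 0 81 0 0;0 0 0 0 85 0 0;0 0 0 0 87 0 0;0 0 0 0 87 0 0")

```text
clock: 7.65
position: [0.5414, -0.1471, 0.0334]
tool_rot: [-1.571, -0.0, 0.085]
force: [-0.8, 0.2, -6.3]
grip_width: 0.013
```

```bash
python3 - <<'E'
from h import *
for n,b in(("side",(230,120,120,100)),("top",(310,120,120,100))):
    im=cams.grab_frame(n); cv2.imwrite(f"pics/{n}5.png",im[:,:,::-1]);crop(n,im,*b,6,n[0]+'c5')
o=monitor.observe();print(o['position'],o['tool_rot'],o['force'],o['moment'],o['grip_width'])
E
```

```text
[ 0.54158698 -0.14718943  0.0338472 ] [-1.57106175e+00 -8.01751221e-04  8.45320725e-02] [-0.22613613 -0.29846429 -5.76938762] [-0.0382843   0.01448233 -0.05215451] 0.01319442686016792
```

View pics/sc5.png

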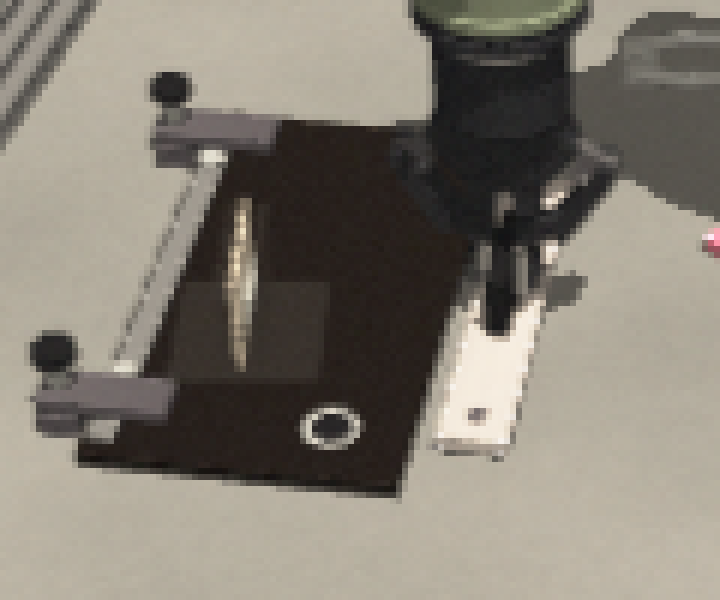

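View pics/tc5.png

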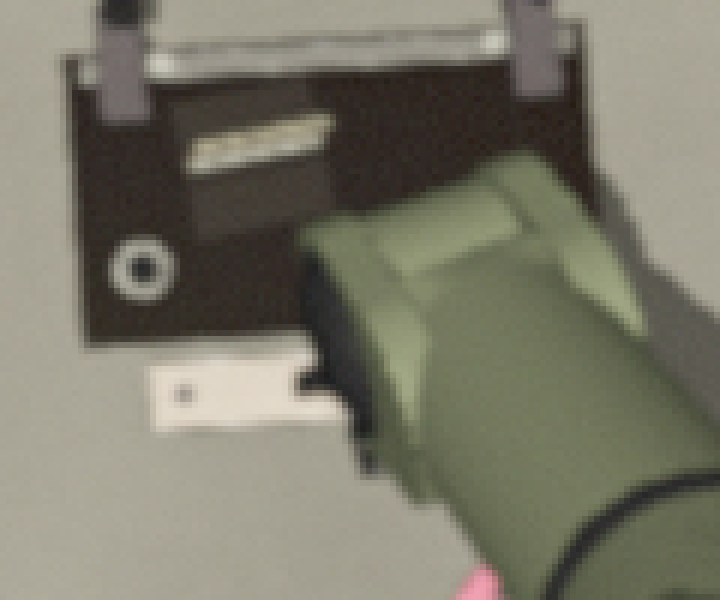

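Request:
send_rows(series="0 0 0 0 1 0 0;0 0 0 0 1.5 0 0;0 0 0 0 2 0 0;0 0 0 0 2 0 0")

```text
clock: 8.08
position: [0.5413, -0.1472, 0.0314]
tool_rot: [-1.571, -0.0, 0.085]
force: [-0.1, -0.8, -6.0]
grip_width: 0.0132
```

Request:
send_rows(series="0 0 0 0 0.5 0 0;0 0 0 0 1 0 0;0 0 0 0 1 0 0")

```text
clock: 8.33
position: [0.5413, -0.1471, 0.0305]
tool_rot: [-1.571, -0.0, 0.085]
force: [-1.8, -0.5, 0.6]
grip_width: 0.013
```

Request:
send_rows(series="0 0 0 1.5 0 0 0;0 0 0 3 0 0 0;0 0 0 4.5 0 0 0;0 0 0 6 0 0 0;0 0 0 7.5 0 0 0;0 0 0 9 0 0 0;0 0 0 10 0 0 0;0 0 0 11 0 0 0;0 0 0 11 0 0 0", force=20)

```text
clock: 9.08
position: [0.5512, -0.1466, 0.0306]
tool_rot: [-1.572, 0.002, 0.084]
force: [-10.6, -0.4, 13.4]
grip_width: 0.0131
```

```bash
python3 - <<'E'
from h import *
for n,b in(("side",(260,130,80,80)),("top",(310,150,100,60))):
    im=cams.grab_frame(n); cv2.imwrite(f"pics/{n}6.png",im[:,:,::-1]);crop(n,im,*b,7,n[0]+'c6')
o=monitor.observe();print(o['position'],o['tool_rot'],o['force'],o['moment'],o['grip_width'])
E
```

```text
[ 0.5511305  -0.14663562  0.03054542] [-1.57154925  0.00221437  0.08424774] [-9.43728762 -0.78138379 10.73911814] [-0.17322982  2.16328336 -0.01297254] 0.013193986832263754
```

View pics/sc6.png

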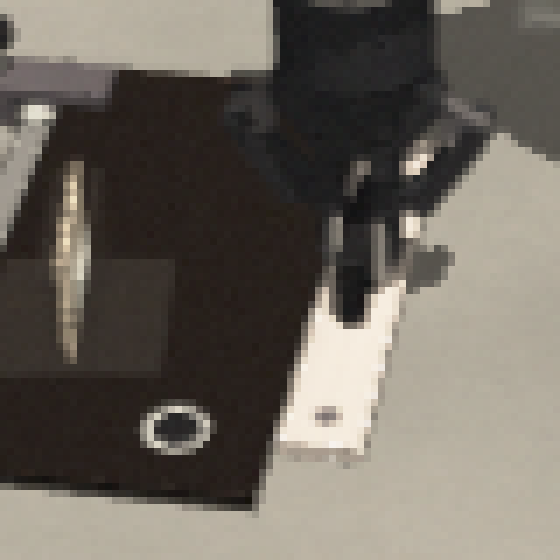

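View pics/tc6.png

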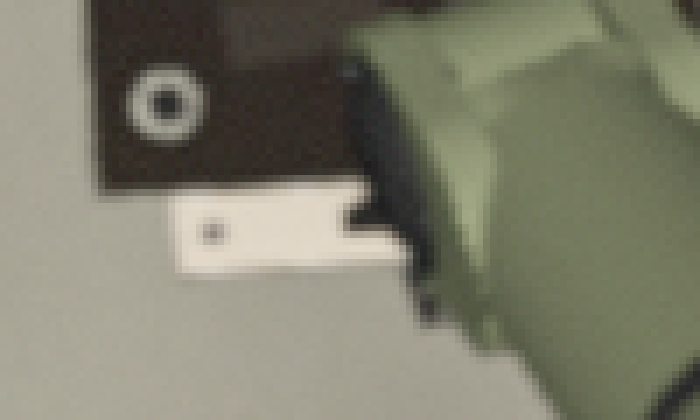

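Request:
send_rows(series="0 0 0 -0.3 -0.3 0 0;0 0 0 -0.6 -0.5 0 0;0 0 0 -0.6 -0.5 0 0")

```text
clock: 9.43
position: [0.5516, -0.1462, 0.0307]
tool_rot: [-1.571, -0.0, 0.085]
force: [1.1, 0.4, -5.9]
grip_width: 0.0128
```

```bash
python3 - <<'E'
from h import *
o=monitor.observe();print(o['position'],o['tool_rot'],o['force'],o['moment'],o['grip_width'])
E
```

```text
[ 0.55163311 -0.14618666  0.0307386 ] [-1.57068396e+00 -1.23614253e-04  8.47335336e-02] [ 1.11063541  0.40343426 -5.92793848] [-0.04660093  0.00232315  0.01164316] 0.012775833962625775
```

Request:
send_rows(series="0 0 0 0 0.4 0 0;0 0 0 0.3 0.4 0 0;0 0 0 0.6 0.4 0 0;0 0 0 0.6 0.4 0 0;0 0 0 0.6 0.4 0 0")

```text
clock: 9.85
position: [0.5518, -0.1462, 0.0305]
tool_rot: [-1.571, 0.001, 0.085]
force: [-6.2, 1.1, 5.1]
grip_width: 0.0131
```

```bash
python3 - <<'E'
from h import *
o=monitor.observe();print(o['position'],o['tool_rot'],o['force'],o['moment'],o['grip_width'])
E
```

```text
[ 0.55176813 -0.14620106  0.03054325] [-1.57097753e+00  9.30992310e-04  8.46213041e-02] [-6.20393858  1.06038662  5.11586475] [0.12960256 1.4176117  0.03778759] 0.013108252181045483
```

Request:
send_rows(series="0 0 0 0 0 0 0.2;0 0 0 0 0 0 0.3;0 0 0 0 0 0 0.45;0 0 0 0 0 0 0.5;0 0 0 0 0 0 0.5;0 0 0 0 0 0 0.5;0 0 0 0 -10 0 0.5;0 0 0 0 -30 0 0.5;0 0 0 0 -60 0 0.5;0 0 0 0 -95 0 0.5;0 0 0 0 -130 0 0.5;0 0 0 0 -150 0 0.5;0 0 0 -40 -150 0 0.5;0 0 0 -40 -150 0 0.5")

```text
clock: 11.02
position: [0.5072, -0.1502, 0.1813]
tool_rot: [-1.573, 0.003, 0.084]
force: [0.5, -1.1, 0.5]
grip_width: 0.0429
```

```bash
python3 - <<'E'
from h import *
for n,b in(("side",(260,130,80,80)),("top",(310,150,120,60))):
    im=cams.grab_frame(n); cv2.imwrite(f"pics/{n}7.png",im[:,:,::-1]);crop(n,im,*b,7 if n=='side' else 6,n[0]+'c7')
o=monitor.observe();print(o['position'],o['force'],o['grip_width'],o['qpos'])
E
```

```text
[ 0.51150078 -0.15006559  0.18141098] [0.81470721 0.56853092 1.06471593] 0.04269659435430066 [ 0.64580087  0.52058256 -0.6411689   1.87868711  0.40031266  0.87263047
 -0.11021788]
```

View pics/sc7.png

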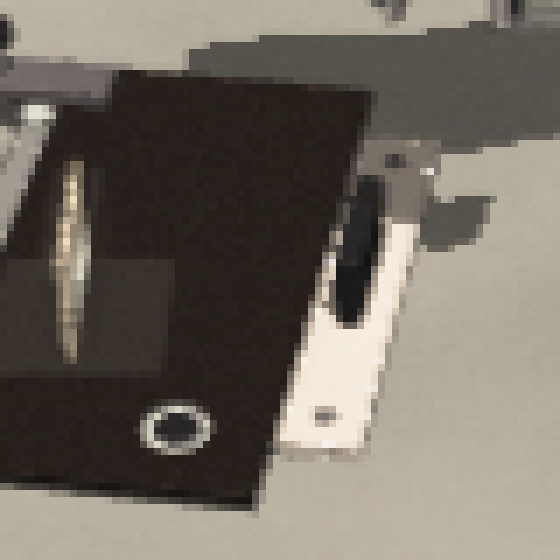

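View pics/top7.png

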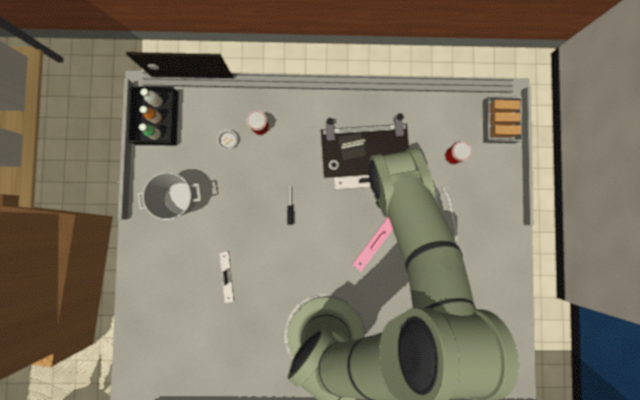

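Request:
send_rows(series="0 0 0 0 -10 30 0.5;0 0 0 0 -20 65 0.5;0 0 0 0 -30 100 0.5;0 0 0 0 -30 140 0.5;0 0 0 0 -30 180 0.5;0 0 0 0 -30 220 0.5;0 0 0 0 -30 260 0.5;0 0 0 0 -30 300 0.5;0 0 0 0 -30 340 0.5;0 0 0 0 -30 360 0.5;0 0 0 0 -30 360 0.5;0 0 0 0 -30 360 0.5")

```text
clock: 12.12
position: [0.4818, 0.2108, 0.2105]
tool_rot: [-1.57, 0.0, 0.087]
force: [1.0, -0.7, -0.2]
grip_width: 0.0429
```

```bash
python3 - <<'E'
from h import *
np.set_printoptions(precision=4,suppress=True)
for n,b in(("side",(260,130,80,80)),("top",(310,150,120,60))):
    im=cams.grab_frame(n); cv2.imwrite(f"pics/{n}8.png",im[:,:,::-1]);crop(n,im,*b,7 if n=='side' else 6,n[0]+'c8')
T=cv2.imread('pics/top8.png');g=cv2.cvtColor(T,cv2.COLOR_BGR2GRAY).astype(float)
# per column: dark panel->bright crossing, and bright->shelf crossing; min brightness dip
for c in range(326,412,4):
    print(c,g[166:190,c].astype(int))
E
```

```text
326 [ 46  46  43  48  48  46  49  46  49  48  50  57  76  87  91  91  90  88
  89  89  88  94 116 147]
330 [94 93 76 54 46 48 49 48 49 45 46 67 85 90 91 90 91 87 88 92 89 87 89 92]
334 [ 35  69  90  78  53  47  43  46  46  45  51  80 111 120 118 112 108 109
 103 100 100  97  94  89]
338 [ 66  57  51  44  47  51  47  46  46  46  54  89 121 130 129 123 114 113
 123 130 132 133 124 105]
342 [ 48  47  45  48  44  47  49  47  44  53  74 102 124 130 129 124 117 118
 126 130 130 125 111  92]
346 [ 44  43  46  43  43  47  50  42  43  52  81 113 127 130 131 128 130 129
 131 133 128 120  96  87]
350 [ 44  45  48  45  45  46  46  45  44  57  91 123 130 129 129 128 128 129
 132 130 133 124 102  87]
354 [ 44  42  46  48  47  46  46  46  46  60  95 118 128 130 129 128 132 130
 131 131 128 116  96  85]
358 [ 43  46  43  43  41  46  41  47  51  77 107 123 120 111  97  89  97 111
 129 130 123 104  90  87]
362 [ 45  44  44  45  43  48  40  40  57  93 126 122  85  48  24  30  56  98
 126 131 121  98  87  85]
366 [ 44  44  44  44  46  43  41  42  52  87 116 115  75  38  21  34  71 112
 129 133 130 104  
[... 440 characters left out ...]
  39  40  53 101 165 200 209 209 209 210 210 210 211 209
 201 182 165 163 156 135]
390 [ 43  44  42  39  40  38  72 139 190 207 209 209 209 208 210 209 210 208
 196 167 158 162 162 153]
394 [ 41  41  42  38  41  43  89 161 203 211 207 192 168 157 178 202 211 212
 201 174 152 137 111  94]
398 [ 43  38  40  40  34  48  92 160 201 210 211 209 207 207 207 209 211 206
 191 171 147 114  88  85]
402 [ 40  44  42  40  38  54 103 146 163 164 164 162 161 160 158 159 162 162
 160 160 161 149 119  91]
406 [ 39  43  38  38  38  63 115 155 164 164 164 162 162 162 162 160 161 161
 162 161 160 162 157 148]
410 [ 94  86  79  80  79  95 128 155 162 162 163 161 162 162 163 162 161 160
 160 162 161 161 162 160]
```

View pics/tc8.png

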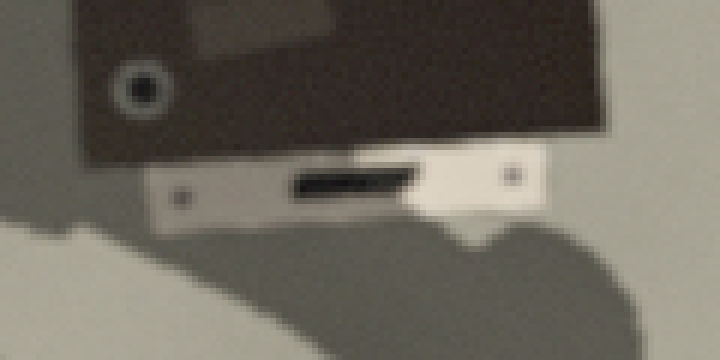

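View pics/sc8.png

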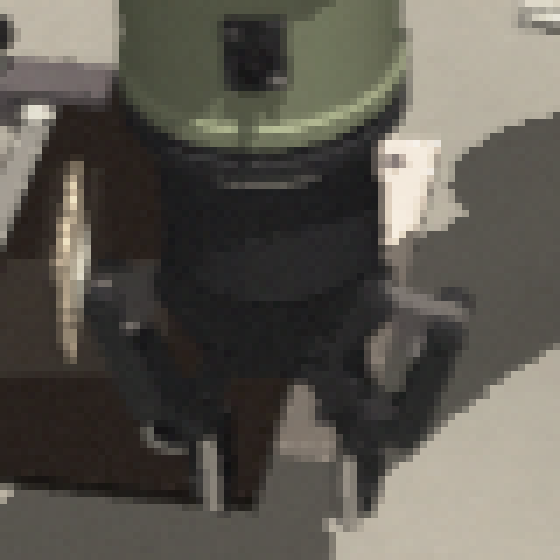

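```bash
python3 - <<'E'
from h import *
np.set_printoptions(precision=2,suppress=True)
S=cv2.imread('pics/side7.png');g=cv2.cvtColor(S,cv2.COLOR_BGR2GRAY).astype(float)
e=np.array([.5637,-.0847]) # panel edge at z=0 (side)
nrm=np.array([1,.0847])/np.hypot(1,.0847)
def cross(row,x0,step,lev,rising):
    x=x0
    while 0<x<639:
        a,b=g[row,x],g[row,x+step]
        if (a<lev<=b) if rising else (a>lev>=b): return x+step*(lev-a)/(b-a)
        x+=step
for r in list(range(152,157))+list(range(164,194,2)):
    dk=cross(r,285,1,(110 if r>162 else 90),True)
    w=ray('side',[[dk,r]],.01)[0]
    # rear edge: start from the shelf going left, first bright > level
    seg=g[r,int(dk):int(dk)+28].astype(int)
    lev=192
    re=None
    if r>162:
        j=[k for k in range(int(dk)+2,int(dk)+25) if g[r,k]>=lev>g[r,k+1]]
        if j: k=j[-1]; re=k+(g[r,k]-lev)/(g[r,k]-g[r,k+1])
    f=lambda w:1000*((w[0]-e[0]-e[1]*w[1])*nrm[0])
    print(r,'front y %.3f off %.2f mm'%(w[1],f(w)), 'rear %.2f'%f(ray('side',[[re,r]],.01)[0]) if re else seg)
E
```

```text
152 front y -0.246 off -4.85 mm [ 57 100 114 114 109  77  56  86 115 115 115 111 124 175 173 174 171 173
 174 174 175 174 173 173 175 174 175 175]
153 front y -0.240 off -4.48 mm [ 71 121 113 114 106  70  60  75 104 115 121 124 121 174 176 173 173 174
 173 173 174 174 175 174 174 173 174 175]
154 front y -0.234 off -5.79 mm [ 72 111 109 111 113 111 105 113 114 115 172 222 123 175 174 173 174 174
 175 173 175 174 174 173 175 176 174 175]
155 front y -0.232 off -20.67 mm [ 78 112 115 115 115 114 111 123 161 177 176 173 174 174 173 173 174 173
 172 174 174 174 175 176 176 174 174 176]
156 front y -0.226 off -23.30 mm [ 58  97 113 116 115 115 109 124 174 174 173 174 173 173 174 174 174 174
 172 173 174 173 176 177 176 174 175 174]
164 front y -0.176 off -3.89 mm rear -43.16
166 front y -0.164 off -2.01 mm rear -44.73
168 front y -0.153 off -2.60 mm rear -43.19
170 front y -0.142 off -2.64 mm rear -44.89
172 front y -0.131 off -3.03 mm rear -43.82
174 front y -0.120 off -1.92 mm rear -44.69
176 front y -0.110 off -2.00 mm rear -43.83
178 front y -0.099 off -2.61 mm rear -44.70
180 front y -0.089 off -2.01 mm rear -43.85
182 front y -0.078 off -2.50 mm rear -44.45
184 front y -0.068 off -2.36 mm rear -43.93
186 front y -0.058 off -2.51 mm rear -44.29
188 front y -0.048 off -1.96 mm rear -43.71
190 front y -0.029 off 35.02 mm rear -20.59
192 front y -0.019 off 34.52 mm rear -43.75
```

Request:
send_rows(series="0 0 0 7 -10 -35 0.5;0 0 0 14 -20 -72 0.5;0 0 0 21 -30 -110 0.5;0 0.05 0 29 -30 -148 0.5;0 0.13 0 37 -30 -188 0.5;0 0.23 0 45 -30 -228 0.5;0 0.33 0 53 -30 -268 0.5;0 0.43 0 60 -30 -308 0.5;0 0.53 0 68 -30 -348 0.5;0 0.63 0 75 -30 -388 0.5;0 0.73 0 72 -30 -428 0.5;0 0.83 0 47 -30 -453 0.5;0 0.93 0 20 -30 -478 0.5;0 1.03 0 -7 -30 -503 0.5;0 1.13 0 -34 -30 -528 0.5;0 1.23 0 -61 -30 -552 0.5;0 1.3 0 -88 -30 -575 0.5;0 1.35 0 -115 -30 -597 0.5;0 1.35 0 -142 -30 -619 0.5;0 1.35 0 -169 -30 -640 0.5")

```text
clock: 13.88
position: [0.365, -0.4449, 0.2406]
tool_rot: [-1.571, -0.0, -1.268]
force: [0.3, -0.8, 0.4]
grip_width: 0.0428
```

Request:
send_rows(series="0 0 0 15 0 -34 0.5;0 0 0 30 0 -68 0.5;0 0 0 45 0 -102 0.5;0 0 0 60 0 -136 0.5;0 0 0 75 0 -170 0.5;0 0 0 88 0 -200 0.5;0 0 0 92 0 -209 0.5;0 0 0 92 0 -209 0.5;0 0 0 92 0 -209 0.5")

```text
clock: 14.63
position: [0.195, -0.5936, 0.2403]
tool_rot: [-1.571, 0.0, -1.267]
force: [-0.3, 0.1, -0.6]
grip_width: 0.0427
```

```bash
python3 - <<'E'
from h import *
for n,b in(("side",(260,130,80,80)),("top",(310,150,120,60))):
    im=cams.grab_frame(n); cv2.imwrite(f"pics/{n}9.png",im[:,:,::-1]);crop(n,im,*b,7 if n=='side' else 6,n[0]+'c9')
e=np.array([.5637,-.0847])
f=lambda w:1000*((w[0]-e[0]-e[1]*w[1])*.9964)
for n in('side','top'):
  A=cv2.cvtColor(cv2.imread(f'pics/{n}0.png'),6).astype(float);B=cv2.cvtColor(cv2.imread(f'pics/{n}9.png'),6).astype(float)
  def cr(g,row,a,lev):
    for x in range(a,a+40):
      if g[row,x]<lev<=g[row,x+1]: return x+(lev-g[row,x])/(g[row,x+1]-g[row,x])
  if n=='side':
    for r in range(152,190,3):
      a=cr(A,r,288,108);b=cr(B,r,288,125)
      k=[x for x in range(int(b)+2,int(b)+25) if B[r,x]>=192>B[r,x+1]]
      re=k[-1]+(B[r,k[-1]]-192)/(B[r,k[-1]]-B[r,k[-1]+1]) if k else np.nan
      print(r,'edge px before %.2f after %.2f'%(a,b),'mm %.2f %.2f rear %.2f'%tuple(f(ray(n,[[q,r]],.01)[0]) for q in(a,b,re)))
  else:
    At,Bt=A.T.copy(),B.T.copy()
    for c in list(range(337,402,4)):
      a=cr(At,c,160,105);b=cr(Bt,c,160,125)
      k=[x for x in range(int(b)+2,int(b)+16) if Bt[c,x]>=187>Bt[c,x+1]]
      re=k[-1]+(Bt[c,k[-1]]-187)/(Bt[c,k[-1]]-Bt[c,k[-1]+1]) if k else np.nan
      print(c,'before %.2f after %.2f'%(a,b),'mm %.2f %.2f rear %.2f'%tuple(f(ray(n,[[c,q]],.01)[0]) for q in(a,b,re)))
E
```

```text
152 edge px before 310.41 after 310.17 mm -3.55 -2.70 rear -42.93
155 edge px before 309.43 after 309.61 mm -3.14 -3.77 rear -43.74
158 edge px before 308.95 after 314.23 mm -4.46 -23.11 rear -43.61
161 edge px before 307.97 after 308.17 mm -4.02 -4.73 rear -43.66
164 edge px before 307.00 after 307.44 mm -3.62 -5.15 rear -43.38
167 edge px before 306.12 after 305.79 mm -3.55 -2.39 rear -43.90
170 edge px before 305.41 after 305.29 mm -4.06 -3.62 rear -44.53
173 edge px before 304.43 after 304.25 mm -3.63 -2.99 rear -44.24
176 edge px before 303.46 after 303.29 mm -3.24 -2.65 rear -43.63
179 edge px before 302.78 after 302.68 mm -3.85 -3.48 rear -42.95
182 edge px before 302.00 after 301.72 mm -4.08 -3.15 rear -44.03
185 edge px before 301.16 after 300.86 mm -4.12 -3.14 rear -44.75
188 edge px before 300.16 after 299.79 mm -3.67 -2.44 rear -43.56
337 before 161.10 after 161.66 mm 55.15 53.12 rear nan
341 before 176.27 after 176.43 mm -1.12 -1.72 rear -44.05
345 before 175.94 after 175.95 mm -0.91 -0.96 rear -42.69
349 before 175.85 after 175.55 mm -1.59 -0.50 rear -43.61
353 before 175.62 after 175.57 mm -1.73 -1.54 rear -44.22
357 before 175.17 after 175.31 mm -1.09 -1.60 rear -42.96
361 before 174.88 after 174.80 mm -1.03 -0.74 rear -42.67
365 before 174.78 after 174.61 mm -1.66 -1.02 rear -44.41
369 before 174.44 after 174.58 mm -1.41 -1.91 rear -44.08
373 before 173.96 after 174.15 mm -0.63 -1.34 rear -42.67
377 before 173.88 after 173.65 mm -1.33 -0.51 rear -42.87
381 before 173.64 after 173.62 mm -1.45 -1.40 rear -44.38
385 before 173.32 after 173.53 mm -1.28 -2.05 rear -42.56
389 before 172.91 after 172.85 mm -0.78 -0.57 rear -42.18
393 before 172.76 after 172.58 mm -1.24 -0.58 rear -43.35
397 before 172.64 after 172.61 mm -1.78 -1.67 rear -43.48
401 before 172.20 after 172.64 mm -1.15 -2.76 rear nan
```

View pics/sc9.png

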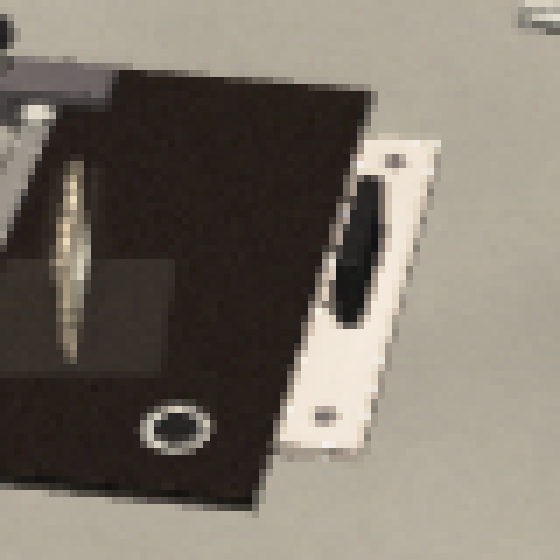

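View pics/tc9.png

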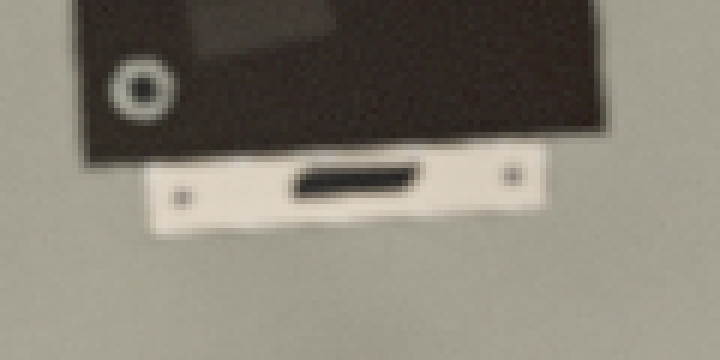

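View pics/top9.png

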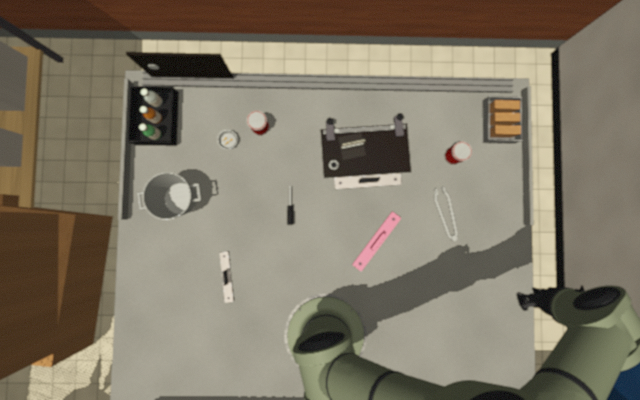

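```bash
python3 -c "
from workcell import bot;print(bot.job_done())"
```

```text
the job is handed in; nothing more can be done
None
```

The straightedge is lying flat, handle up, with one long side flush against the panel's free edge. I let go of it and handed the job in at about 15 s on the clock. I gripped it by the handle, lifted it over the screwdriver and set it down about 10 mm short of the panel. Then I slid it forward until it touched, let go and moved the arm well clear.

What the last checks showed:
- **Contact:** just before release it was pressing on the panel with about 6 N. There was almost no twisting moment (0.04 N m), so the contact was not at one corner.
- **Flushness:** neither camera shows a gap. The rear side runs parallel to the panel edge along the length I measured, with about 1 mm of scatter.
- **Ends:** both ends are about 36 mm inside the panel's corners.
- **Other objects:** nothing else looks moved in the final top picture.

One side-view check with the arm's shadow on the far end read about 2.5 mm off. A fresh picture without the shadow did not show it. A few single rows in that picture stray by up to about 1.5 mm, and one reads about 20 mm off because it caught the black handle. The pictures (about 3 mm per pixel) cannot show a gap under 1 mm, so for that I rely on the contact force.

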